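# Make up the mending tray and the survey tray

## Robot

A 7-joint arm with a two-finger parallel gripper is mounted at the origin on the work surface. World frame = base frame: x ahead of the robot, y to its left, z up, the work surface at z = 0. Lengths are in m, angles in rad, forces in N, time in s.
With the tool pointing down it reaches from about 0.4 to 0.85 m from the base axis. Payload 10.4 kg.
Tool frame: the origin (TCP) lies between the finger pads, 19 mm behind the fingertips; this is the grasp point; z points along the fingers, y is the line along which they close (so a half turn about z gives the same grasp; the last joint's range is limited). The gripper opens to 85 mm and grips with 20 to 120 N. Pads are 22 mm wide; open, the fingers measure 114 mm over their backs; the gripper's body (76 mm by 85 mm) begins 54 mm behind the grasp point. The pads swing forward as they close: fully open they stand 13 mm farther back than shut.
Start: joints at [-1.192, 0.332, -0.065, 1.46, 0.022, 1.35, -0.088], TCP at [0.244, 0.575, 0.25] pointing down, gripper open.
Joint ranges: [-2.6, 2.6], [-0.5, 2.12], [-1.47, 1.34], [0.16, 2.42], [-1.27, 4.41], [0.06, 2.06], [-2.6, 2.6]. Speed limits (rad/s): [2.22, 2.22, 2.79, 2.79, 3.14, 3.14, 3.14].

## Interface

Orientations are given as a rotation vector (axis times angle).
In Python, from workcell import arm, eoat, solver, telemetry, vision gives the robot as it stands. The module is installed in compiled form; this text tells all that it offers. Calls block until the motion is done:
- arm.move_ptp(position, orientation): joint-space move of the TCP to a pose.
- arm.line_to(position, frame=None, vel=0.15, f_stop=None): straight line of the TCP; frame=None keeps the orientation; vel is the mean speed in m/s. With f_stop (N) it stops when the force on the tool has changed by that much, and returns True; else False.
- arm.move_j(angles): joint-space move.
- eoat.grip(opening, f_grip=None): finger opening in m; f_grip is the grip in N (None keeps the last); returns when the fingers have stopped.
- arm.dwell(seconds).
- solver.solve_ik(position, orientation): joint angles nearest the present ones, or None.
- telemetry.get_obs(): the state.
- vision.camera(name): name is "scene" or "top"; returns a dict with "pixels" (420x560x3 uint8, blue, green, red), "fx", "fy", "cx", "cy" (pixels), "D" ([k1, k2, p1, p2, k3] as OpenCV has them; the pictures are not rectified), "R" (3x3) and "t" (3): a world point X has camera coordinates R X + t. Camera axes: x right, y down, z forward; pixel columns grow to the right and rows downward; lengths in m; the calibration is good to about 2 mm. A picture is of the moment at which its call begins. There is no depth.
A pose or a line that the arm cannot do raises arm.PlanningError and nothing moves.
- arm.job_done(): hands the job in; it is judged then, once.
The state is a dict: "clock": time; "joint_positions": joint angles; "qd": joint speeds; "effort": joint torques, N m; "tool_pos": TCP position; "eef_rot": TCP orientation; "wrist_force": force on the tool from outside, world axes, zero at the start; "ft_torque": the same for the moment, N m; "width": finger opening in m; "grasp_force": force on a finger pad.
Only numpy, scipy, OpenCV 4.12 (cv2) and the standard library are available. Lean on these libraries where they do the work, as an engineer would, in place of code of your own. Each camera call takes 0.05 s, during which the arm holds its last target. There are 200 camera calls.

## Task

From the stock on the grey pressing board make up two tool trays: the large three-compartment tray is for paper mending and gets the paste jar, the large knobbed weight and the flat brush, the brush lying flat in the long compartment and the jar and weight standing upright one in each square compartment; the small two-compartment tray is for survey work and gets the stand loupe and the small knobbed weight, standing upright one in each compartment. Set each thing down on the tray's floor rather than dropping it in, and leave the book, the bottle and the tool pot where they are.

Things in the scene. Friction and masses are not known exactly. Their poses are not given: they have to be found in the camera images.
- mending_tray: Large grey fixed tray, 208 (x) x 170 (y) x 18 mm high; walls and partitions 4 mm thick, all 18 mm high. Origin: centre of its underside on the table, z up; inner floor at z = 4. Long compartment 200 x 74 inside, along x, centred at x = 0, y = -44 mm; two squarish compartments 98 (x) x 84 (y) inside, centred at x = -51 and +51, y = +39 mm.
- survey_tray: Small grey fixed tray, 180 (x) x 92 (y) x 18 mm high; walls and partition 4 mm thick, all 18 mm high. Origin: centre of its underside on the table, z up; inner floor at z = 4. Two compartments 84 x 84 inside, centred at x = -44 and +44, y = 0 mm.
- paste_jar: Squat closed clear jar with a flat white screw lid, 54 mm diameter, 66 mm high. Origin: centre of its underside, z up. Grip it across the body, with the TCP about 50 mm above its underside. About 0.18 kg. Stands upright at the start on the stock board (fixed, grey, 220 x 250 x 12 mm).
- large_weight: Large brass binder's weight: disc 56 mm diameter and 26 mm high with a turned grip knob above it, knob 24 mm diameter from 34 to 56 mm height. Origin: centre of its underside, z up. Best gripped by the knob, with the TCP 48 mm above its underside. About 0.6 kg. Stands upright at the start on the stock board (fixed, grey, 220 x 250 x 12 mm).
- brush: Flat paste brush, 180 mm long, 16 thick, lying flat on the grey stock board. Wooden handle 20 wide from x = -90 to +20, steel ferrule 42 wide from +20 to +45, dark bristles 40 wide to +90. Origin: underside, midway along, about the centre of mass; x towards the bristles. Grip the handle across its width near x = -8, TCP 23 mm above its underside. May point either way in the tray. 0.07 kg.
- loupe: Stand loupe: clear cylindrical foot 40 mm diameter, black barrel 44 mm diameter from 26 to 46 mm height with a lens in its top. Origin: centre of its underside, z up. Grip the barrel, with the TCP about 38 mm above its underside. About 0.09 kg. Stands upright at the start on the stock board (fixed, grey, 220 x 250 x 12 mm).
- small_weight: Small brass binder's weight: disc 36 mm diameter and 18 mm high with a turned grip knob above it, knob 20 mm diameter from 26 to 44 mm height. Origin: centre of its underside, z up. Best gripped by the knob, with the TCP 40 mm above its underside. About 0.2 kg. Stands upright at the start on the stock board (fixed, grey, 220 x 250 x 12 mm).
- book: Closed red-covered book lying flat beyond the work, 110 x 160 x 34 mm. Origin: centre of its underside. A bystander: it stays where it is.
- bottle: Amber glass bottle with a black cap, 60 mm diameter, 140 mm high, standing beyond the work. Origin: centre of its underside. A bystander: it stays where it is.
- tool_pot: White ceramic pot, 76 mm diameter, 95 mm high, with tool handles that reach up to 135 mm, standing beyond the work. Origin: centre of its underside. A bystander: it stays where it is.
Things that resemble listed ones, but are neither listed nor needed, are in the scene too. Leave any green look-alike of the large_weight alone.

How it is judged:
At the end, for the whole second after the job is handed in: Large tray: jar and large weight upright (0.1 rad), one per square compartment, brush flat in the long one. Small tray: loupe and small weight upright, one per compartment. Either way round; undersides within 4 mm of the tray floor; all released, at rest ((((x of paste_jar in the frame of mending_tray between -0.087 and -0.015 m and y of paste_jar in the frame of mending_tray between 0.01 and 0.068 m and z of paste_jar in the frame of mending_tray between 0 and 0.008 m and angle between paste_jar's own z axis and vertical below 0.1 rad) and (x of large_weight in the frame of mending_tray between 0.015 and 0.087 m and y of large_weight in the frame of mending_tray between 0.01 and 0.068 m and z of large_weight in the frame of mending_tray between 0 and 0.008 m and angle between large_weight's own z axis and vertical below 0.1 rad)) or ((x of paste_jar in the frame of mending_tray between 0.015 and 0.087 m and y of paste_jar in the frame of mending_tray between 0.01 and 0.068 m and z of paste_jar in the frame of mending_tray between 0 and 0.008 m and angle between paste_jar's own z axis and vertical below 0.1 rad) and (x of large_weight in the frame of mending_tray between -0.087 and -0.015 m and y of large_weight in the frame of mending_tray between 0.01 and 0.068 m and z of large_weight in the frame of mending_tray between 0 and 0.008 m and angle between large_weight's own z axis and vertical below 0.1 rad))) and x of brush in the frame of mending_tray between -0.03 and 0.03 m and y of brush in the frame of mending_tray between -0.068 and -0.02 m and z of brush in the frame of mending_tray between 0 and 0.008 m and angle between brush's own z axis and vertical below 0.1 rad and angle between the x axis of brush and the x axis of mending_tray, either way round below 0.35 rad and (((x of loupe in the frame of survey_tray between -0.076 and -0.012 m and y of loupe in the frame of survey_tray between -0.034 and 0.034 m and z of loupe in the frame of survey_tray between 0 and 0.008 m and angle between loupe's own z axis and vertical below 0.1 rad) and (x of small_weight in the frame of survey_tray between 0.012 and 0.076 m and y of small_weight in the frame of survey_tray between -0.034 and 0.034 m and z of small_weight in the frame of survey_tray between 0 and 0.008 m and angle between small_weight's own z axis and vertical below 0.1 rad)) or ((x of loupe in the frame of survey_tray between 0.012 and 0.076 m and y of loupe in the frame of survey_tray between -0.034 and 0.034 m and z of loupe in the frame of survey_tray between 0 and 0.008 m and angle between loupe's own z axis and vertical below 0.1 rad) and (x of small_weight in the frame of survey_tray between -0.076 and -0.012 m and y of small_weight in the frame of survey_tray between -0.034 and 0.034 m and z of small_weight in the frame of survey_tray between 0 and 0.008 m and angle between small_weight's own z axis and vertical below 0.1 rad))) and linear speed of each of paste_jar, large_weight, brush, loupe, small_weight below 0.02 m/s); the robot touches nothing.
It fails at once if the book, the bottle or the tool pot is pushed more than 20 mm or knocked over (distance of any of book, bottle, tool_pot from where it was at the start of the episode above 0.02 m or angle between any of book, bottle, tool_pot's own z axis and vertical above 0.5 rad).
It fails at once if a thing of the stock is dropped or thrown: out of the fingers and moving faster than 0.6 m/s (a free fall of about 20 mm) ((contact force between the fingers and paste_jar below 0.1 N and linear speed of paste_jar above 0.6 m/s) or (contact force between the fingers and large_weight below 0.1 N and linear speed of large_weight above 0.6 m/s) or (contact force between the fingers and brush below 0.1 N and linear speed of brush above 0.6 m/s) or (contact force between the fingers and loupe below 0.1 N and linear speed of loupe above 0.6 m/s) or (contact force between the fingers and small_weight below 0.1 N and linear speed of small_weight above 0.6 m/s)).
It also fails if it takes over 120 s, if anything falls off the work surface, if the arm or the gripper's body presses on something with over 40 N, if the wrist force passes 120 N, or if a joint passes its speed limit or range.

## Working session

There is one attempt and no reset: what is moved stays moved. The work goes in short steps, each a Python script; the robot and the scene stay as the last script left them, time stands still between calls to the robot, and variables do not carry over. Pictures are saved under pics/ and viewed, at most 14 in all, crops included, and the job is handed in when it is done.

```bash
mkdir -p pics; cat > h.py <<'E'
import numpy as np, cv2
from workcell import arm, eoat, solver, telemetry, vision
def ray(c,uv):
    K=np.array([[c['fx'],0,c['cx']],[0,c['fy'],c['cy']],[0,0,1.]])
    p=cv2.undistortPoints(np.array(uv,float).reshape(-1,1,2),K,np.array(c['D'],float)).reshape(-1,2)
    R=np.array(c['R']);t=np.array(c['t']).ravel()
    d=np.c_[p,np.ones(len(p))]@R
    return -R.T@t,d
def onplane(c,uv,z):
    o,d=ray(c,uv); s=(z-o[2])/d[:,2]
    return o+s[:,None]*d
E
python3 - <<'E'
from h import *
import pickle
for n in('top','scene'):
    c=vision.camera(n); cv2.imwrite(f'pics/{n}0.png',c['pixels']); pickle.dump(c,open(n+'0.pkl','wb'))
    cv2.imwrite(f'pics/{n}0x.png',cv2.resize(c['pixels'],(784,588),interpolation=cv2.INTER_CUBIC))
    print(n,c['fx'],c['D'],-np.array(c['R']).T@np.array(c['t']).ravel(), np.array(c['R']).round(2))
print(telemetry.get_obs())
E
```

```text
top 463.57951448593644 [0.03415376 0.         0.         0.         0.        ] [ 0.5237255  -0.00392035  1.02339293] [[-0.03 -1.    0.02]
 [-1.    0.02 -0.06]
 [ 0.06 -0.02 -1.  ]]
scene 446.7595593052053 [-0.02489864  0.          0.          0.          0.        ] [1.32324291 0.05682779 0.9630398 ] [[-0.11  0.99  0.01]
 [ 0.79  0.09 -0.61]
 [-0.61 -0.06 -0.79]]
{'clock': 0.1, 'joint_positions': array([-1.19161897,  0.33281311, -0.06472135,  1.46089696,  0.0216062 ,
        1.34992706, -0.08849142]), 'qd': array([ 0.00232447, -0.00132906, -0.00076624, -0.00085868,  0.00028185,
        0.00041557,  0.0004104 ]), 'effort': array([ 1.36638773e-03, -6.26746416e+01,  4.92427906e-02, -3.92428172e+01,
        1.63698482e-02,  7.02844191e-03,  3.30821467e-05]), 'tool_pos': array([0.24427048, 0.57492058, 0.24927386]), 'eef_rot': array([-6.26755319e-01, -3.07822594e+00,  2.09300361e-03]), 'wrist_force': array([-1.12185121,  0.04849271, -0.19947748]), 'ft_torque': array([-0.03377143,  0.02720367, -0.01165599]), 'grasp_force': 0.0, 'width': 0.08539608590293196}
```

View pics/top0x.png

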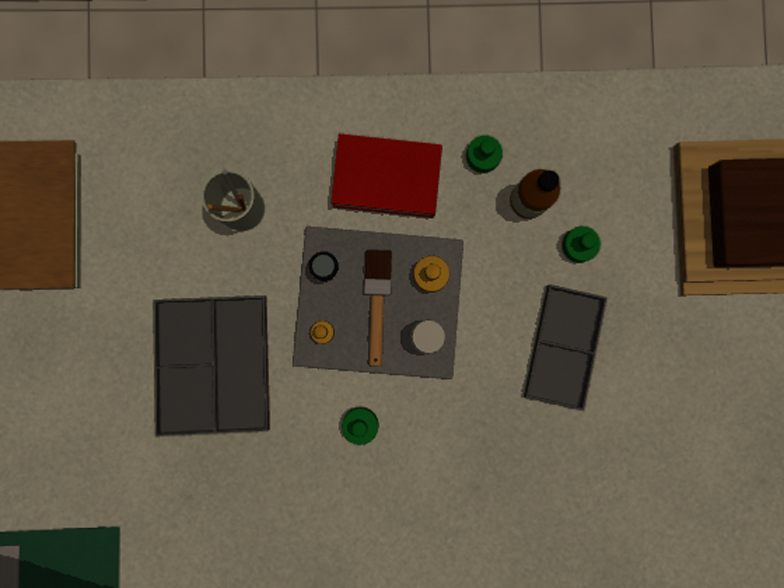

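View pics/scene0x.png

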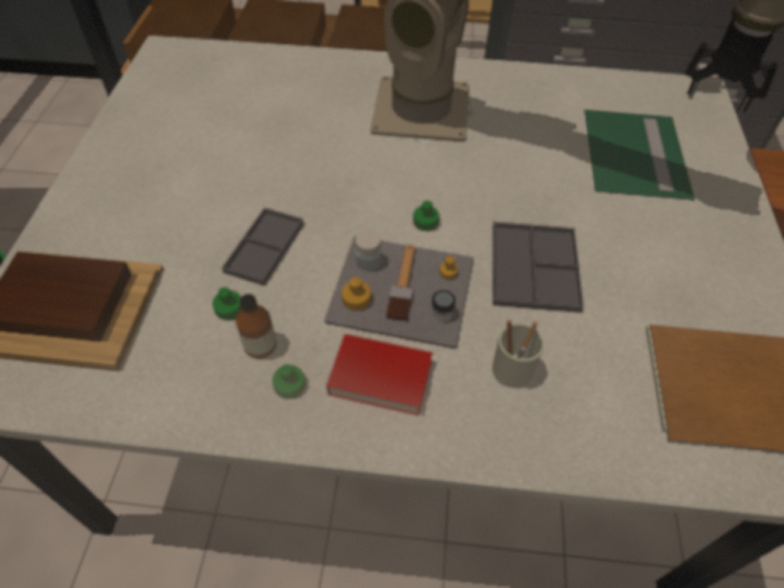

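The top view shows the stock board in the middle, with weights at (430,273) and (321,332), the loupe at (323,266), the jar at (428,337) and the brush at x≈377. The mending tray is at left, with its long compartment to the right, and the tilted survey tray is at right. Green look-alikes are at (360,426), (484,154) and (581,244).

```bash
cat > det.py <<'E'
from h import *
import pickle
c=pickle.load(open('top0.pkl','rb')); s=pickle.load(open('scene0.pkl','rb'))
im=c['pixels']; hsv=cv2.cvtColor(im,cv2.COLOR_BGR2HSV); H,S,V=cv2.split(hsv)
P=lambda x,y:(int(x/1.4),int(y/1.4))
for n,p in dict(tray=(240,360),stray=(565,325),board=(340,300),table=(500,450),lid=(428,337),loupering=(311,266),lens=(323,266),brass=(420,280),handle=(376,330),brist=(378,262)).items():
    x,y=P(*p); print(n,hsv[y,x])
def blob(mask,x,y,r):
    x,y=P(x,y); m=np.zeros_like(mask); m[y-r:y+r,x-r:x+r]=mask[y-r:y+r,x-r:x+r]
    cs,_=cv2.findContours(m,cv2.RETR_EXTERNAL,cv2.CHAIN_APPROX_NONE); return max(cs,key=cv2.contourArea)
E
python3 - <<'E'
from det import *
E
```

```text
tray [17 36 49]
stray [11 39 52]
board [18 47 65]
table [ 22  60 106]
lid [ 19  57 120]
loupering [120  26  10]
lens [47 29 62]
brass [ 19 216 118]
handle [ 15 169 115]
brist [  8 206  31]
```

```bash
cat >> det.py <<'E'
u=lambda b:b.astype(np.uint8)*255
def cen(k): m=cv2.moments(k); return [m['m10']/m['m00'],m['m01']/m['m00']]
out={}
def circ(n,mask,x,y,r,z):
    k=blob(mask,x,y,r); (a,b),rad=cv2.minEnclosingCircle(k); q=onplane(c,k.reshape(-1,2),z)
    p=onplane(c,[cen(k)],z)[0]; out[n]=p
    print(n,p.round(4),'pix',np.round(cen(k),1),'diam(mm)',np.ptp(q[:,:2],axis=0)*1000)
brass=u((S>150)&(H>10)&(H<30)&(V>50))
circ('large_weight',brass,430,273,18,.025)
circ('small_weight',brass,321,332,14,.021)
circ('paste_jar',u((V>85)&(S<110)),428,337,18,.073)
circ('loupe',u(V<38),323,266,16,.050)
k=blob(u((S>130)&(V>60)&(H<30)),377,330,28+5); r=cv2.fitLine(k,cv2.DIST_L2,0,.01,.01).ravel()
(rc,rs,ra)=cv2.minAreaRect(k)
hb=cv2.boxPoints((rc,rs,ra)); hw=onplane(c,hb,.028); print('handle',hw.round(4).tolist(),np.linalg.norm(np.diff(hw,axis=0),axis=1))
kb=blob(u((S>150)&(V<50)),378,262,14); print('brist',onplane(c,[cen(kb)],.028), cv2.boundingRect(kb))
def tray(n,x,y,r,L,W,th):
    k=blob(u(V<th),x,y,r); k=cv2.convexHull(k); b=cv2.boxPoints(cv2.minAreaRect(k)); w=onplane(c,b,.012)[:,:2]
    e=np.diff(np.vstack([w,w[:1]]),axis=0); l=np.linalg.norm(e,axis=1); i=np.argmax(l[:2]); d=e[i]/l[i]
    if d[0]<0:d=-d
    print(n,w.mean(0),'yaw',np.arctan2(d[1],d[0]),'sides',l); out[n]=np.r_[w.mean(0),np.arctan2(d[1],d[0])]
tray('mending_tray',211,366,62,.208,.170,74)
tray('survey_tray',565,347,50,.18,.092,74)
E
python3 - <<'E'
from det import *
E
```

```text
tray [17 36 49]
stray [11 39 52]
board [18 47 65]
table [ 22  60 106]
lid [ 19  57 120]
loupering [120  26  10]
lens [47 29 62]
brass [ 19 216 118]
handle [ 15 169 115]
brist [  8 206  31]
large_weight [ 0.6226 -0.0749  0.025 ] pix [307.9 195. ] diam(mm) [52.57795756 52.41653595]
small_weight [0.5367 0.0958 0.021 ] pix [229.8 236.8] diam(mm) [34.51584529 34.51851876]
paste_jar [ 0.5255 -0.0649  0.073 ] pix [306. 240.] diam(mm) [45.24274405 45.41868795]
loupe [0.6327 0.092  0.05  ] pix [229.4 191. ] diam(mm) [46.73004815 48.62746835]
handle [[0.4833, 0.0246, 0.028], [0.5906, 0.0184, 0.028], [0.5895, -0.0003, 0.028], [0.4822, 0.0059, 0.028]] [0.10742177 0.0188219  0.10745305]
brist [[0.63839882 0.00754235 0.028     ]] (261, 179, 19, 20)
mending_tray [0.49044515 0.26811626] yaw 0.01816921219396744 sides [0.17722078 0.21111591 0.17465255 0.20980247]
survey_tray [ 0.50450442 -0.27862952] yaw -0.2508284484880884 sides [0.18195506 0.10089572 0.181685   0.09967457]
```

```bash
cat > job.py <<'E'
from h import *
MT=(np.array([.4904,.2681]),.018); ST=(np.array([.5045,-.2786]),-.251)
def intray(T,x,y):
    a=T[1]; return T[0]+np.array([[np.cos(a),-np.sin(a)],[np.sin(a),np.cos(a)]])@[x,y]
def down(th):  # tool x axis at heading th, so fingers close along th+90deg
    return np.array([np.cos(th/2),np.sin(th/2),0])*np.pi
ZT=.24
def pick(xy,yaw,h,opening,f,wmin,wmax):
    eoat.grip(opening,40)
    arm.move_ptp([*xy,ZT],down(yaw))
    arm.line_to([*xy,.012+h+.03],vel=.25); hit=arm.line_to([*xy,.012+h],vel=.05,f_stop=8)
    eoat.grip(0,f); o=telemetry.get_obs()
    print('grip',hit,o['width'],o['grasp_force'],o['tool_pos'].round(4))
    if not wmin<o['width']<wmax: raise SystemExit('bad width')
    arm.line_to([*xy,.012+h+.03],vel=.08); arm.line_to([*xy,ZT],vel=.25)
    o=telemetry.get_obs(); print('lifted',o['width'],o['grasp_force'],o['wrist_force'].round(1))
def place(xy,yaw,h,opening):
    arm.move_ptp([*xy,ZT],down(yaw))
    arm.line_to([*xy,.004+h+.02],vel=.2); hit=arm.line_to([*xy,.004+h-.003],vel=.03,f_stop=4)
    o=telemetry.get_obs(); print('set',hit,o['tool_pos'].round(4),o['width'])
    eoat.grip(opening); p=o['tool_pos']
    arm.line_to([*xy,p[2]+.05],vel=.1); arm.line_to([*xy,ZT],vel=.25); print('t',telemetry.get_obs()['clock'])
E
python3 - <<'E'
from det import *
from job import *
im=s['pixels']; H,S,V=cv2.split(cv2.cvtColor(im,cv2.COLOR_BGR2HSV))
m=u((S>150)&(H>10)&(H<30)&(V>50))
for n,x,y,z in(('LW',357,293,.035),('SW',449,268,.03)):
    k=blob(m,x,y,14); print(n,onplane(s,[cen(k)],z))
k=blob(u(V<45),443,300,10); print('loupe',onplane(s,[cen(k)],.05))
for T,x,y,w in((MT,-.051,.039,0),(MT,.051,.039,0),(MT,0,-.044,0),(ST,.044,0,-.25),(ST,-.044,0,-.25)):
    p=intray(T,x,y); q=solver.solve_ik([*p,.03],down(w)); print(p,None if q is None else np.round(q,2))
pick([.5255,-.0649],0,.05,.080,50,.048,.058)
place(intray(MT,-.051,.039),.018,.05,.075)
E
```

```text
tray [17 36 49]
stray [11 39 52]
board [18 47 65]
table [ 22  60 106]
lid [ 19  57 120]
loupering [120  26  10]
lens [47 29 62]
brass [ 19 216 118]
handle [ 15 169 115]
brist [  8 206  31]
large_weight [ 0.6226 -0.0749  0.025 ] pix [307.9 195. ] diam(mm) [52.57795756 52.41653595]
small_weight [0.5367 0.0958 0.021 ] pix [229.8 236.8] diam(mm) [34.51584529 34.51851876]
paste_jar [ 0.5255 -0.0649  0.073 ] pix [306. 240.] diam(mm) [45.24274405 45.41868795]
loupe [0.6327 0.092  0.05  ] pix [229.4 191. ] diam(mm) [46.73004815 48.62746835]
handle [[0.4833, 0.0246, 0.028], [0.5906, 0.0184, 0.028], [0.5895, -0.0003, 0.028], [0.4822, 0.0059, 0.028]] [0.10742177 0.0188219  0.10745305]
brist [[0.63839882 0.00754235 0.028     ]] (261, 179, 19, 20)
mending_tray [0.49044515 0.26811626] yaw 0.01816921219396744 sides [0.17722078 0.21111591 0.17465255 0.20980247]
survey_tray [ 0.50450442 -0.27862952] yaw -0.2508284484880884 sides [0.18195506 0.10089572 0.181685   0.09967457]
LW [[ 0.62338131 -0.07189449  0.035     ]]
SW [[0.53626645 0.09626522 0.03      ]]
loupe [[0.64878203 0.09275605 0.05      ]]
[0.4387063  0.30617573] [-1.04  0.39  0.4   1.93 -0.2   0.85 -2.1 ]
[0.54068978 0.30801163] [-0.94  0.57  0.45  1.7  -0.29  0.94 -1.95]
[0.49119196 0.22410713] [-0.89  0.41  0.45  1.92 -0.23  0.86 -1.9 ]
[ 0.54712124 -0.2895284 ] [-0.09  0.62  0.66  1.72 -0.45  0.97 -1.08]
[ 0.46187876 -0.2676716 ] [-0.18  0.46  0.73  1.95 -0.4   0.88 -1.06]
grip False 0.04897120725576376 49.993255844456144 [ 0.5258 -0.0648  0.0629]
lifted 0.04844462681099257 51.36454051535111 [-0.2 -0.6 -2.6]
set True [0.4386 0.3061 0.055 ] 0.048711294729436555
t 10.725
```

```bash
python3 - <<'E'
from h import *
a=vision.camera('top');b=vision.camera('scene')
x=cv2.resize(a['pixels'][150:330,90:330],(480,360),interpolation=cv2.INTER_CUBIC); y=cv2.resize(b['pixels'][140:260,220:430],(630,360),interpolation=cv2.INTER_CUBIC)
cv2.imwrite('pics/a1.png',cv2.convertScaleAbs(cv2.resize(np.hstack([x,y]),(798,259)),alpha=1.6))
E
```

```text
(no output)
```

View pics/a1.png

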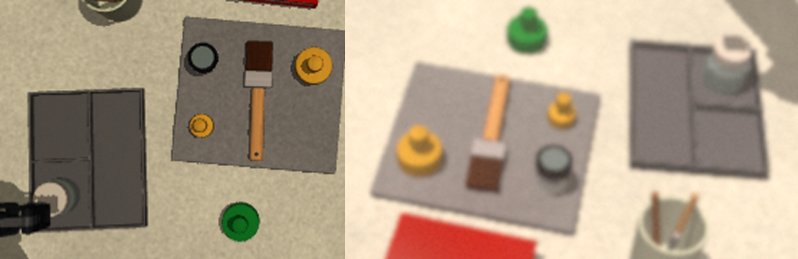

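The jar stands upright in its square compartment (top crop (55,197), scene crop (733,60)). The rest of the stock hasn't moved, and the loupe lens is at scene crop (554,155).

```bash
python3 - <<'E'
from job import *
import pickle
s=pickle.load(open('scene0.pkl','rb')); print('loupe lens',onplane(s,[[316.9,211.9-3]],.058),onplane(s,[[316.9,211.9]],.058))
pick([.6228,-.074],0,.048,.050,80,.018,.028)
place(intray(MT,.051,.039),.018,.048,.045)
E
```

```text
loupe lens [[0.61899089 0.090278   0.058     ]] [[0.62862415 0.09082588 0.058     ]]
grip False 0.021646992830689122 78.06917309761047 [ 0.6231 -0.0742  0.0606]
lifted 0.02147432197443026 78.55184555053711 [-0.9  0.1 -5.9]
set True [0.5404 0.308  0.0526] 0.02169509287414564
t 20.6667
```

```bash
python3 - <<'E'
from job import *
pick([.5634,.0107],-.052,.023,.045,40,.014,.024)
place(intray(MT,-.008,-.044),.018,.023,.034)
pick([.5365,.096],0,.040,.045,50,.014,.024)
place(intray(ST,-.044,0),-.251,.040,.040)
pick([.6315,.0918],0,.038,.070,40,.036,.048)
place(intray(ST,.044,0),-.251,.038,.065)
arm.move_ptp([.45,.0,.35],down(0))
a=vision.camera('top');b=vision.camera('scene')
arm.move_ptp([.244,.575,.25],[-.627,-3.078,0])
a=vision.camera('top');b=vision.camera('scene')
for n,c in(('a2',a),('b2',b)): cv2.imwrite(f'pics/{n}.png',cv2.convertScaleAbs(cv2.resize(c['pixels'][130:330,90:450],(792,440),interpolation=cv2.INTER_CUBIC),alpha=1.6))
print(telemetry.get_obs()['clock'])
E
```

```text
grip False 0.019084041218619525 39.65094566345215 [0.5637 0.0107 0.0354]
lifted 0.01865040444860414 39.11785840988159 [-0.2  0.3 -0.6]
set True [0.483  0.224  0.0274] 0.01891957189676716
t 29.75
grip False 0.017918870113036403 48.75310778617859 [0.5367 0.096  0.0523]
lifted 0.017854227704803955 48.90219032764435 [-0.6 -0.7 -1.9]
set True [ 0.4617 -0.2677  0.0443] 0.017982904489258177
t 38.6
grip False 0.0430144636019111 40.63668251037598 [0.6318 0.0917 0.0506]
lifted 0.04275473547311249 40.683921575546265 [-0.8 -0.6 -1.7]
set True [ 0.547  -0.2894  0.0425] 0.04307707680557967
t 48.55
52.3417
```

View pics/a2.png

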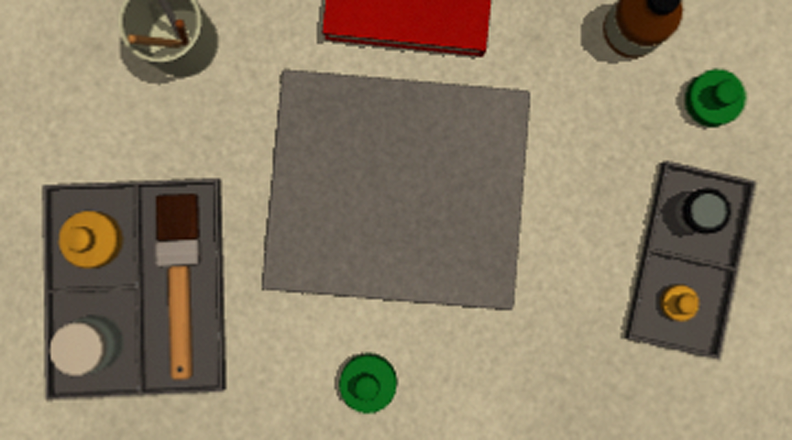

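View pics/b2.png

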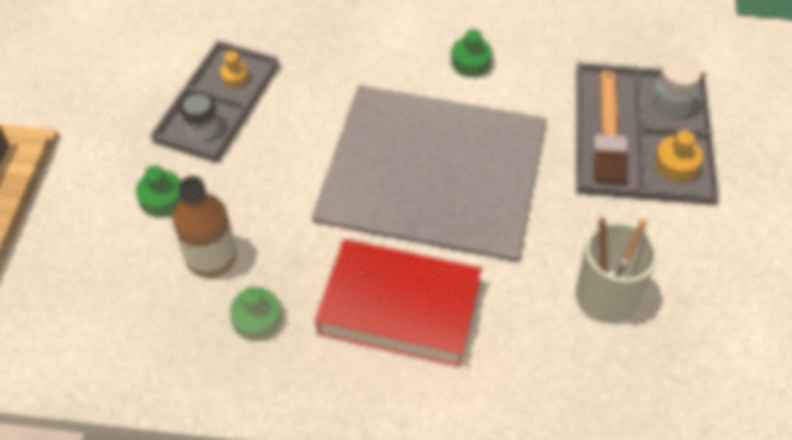

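Every item is in its compartment: top crop jar (78,349), large weight (88,240), brush x≈178, loupe (706,212), small weight (681,303). The bystanders haven't moved. Before handing in, I'll check that the jar is upright by locating its lid.

```bash
python3 - <<'E'
from job import *
c=vision.camera('top'); p=onplane(c,[[90+77.5/2.2,130+349/2.2]],.070)[0]; print(p,intray(MT,-.051,.039))
if np.hypot(*(p[:2]-intray(MT,-.051,.039)))<.007: print(arm.job_done(),telemetry.get_obs()['clock'])
E
```

```text
[0.43709375 0.30293247 0.07      ] [0.4387063  0.30617573]
the job is handed in; nothing more can be done
the job is handed in; nothing more can be done
```

Both trays are made up and the job is handed in at about 52 s of the 120 s limit; the final pictures show all five items in their compartments and the book, bottle and pot where they were, but no verdict was returned.

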